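Set the driver dial, then hold a power adapter against a sprung stop

TASK

A colleague is about to fasten the black power adapter on the mounting jig, and you are the third hand: first turn the driver controller's dial so that its white pointer line lies at the orange tab, and leave it there. Then lay the adapter flat on the jig's plate, lengthwise and centred between the white lines, and press its end squarely against the sprung steel stop with a steady push of about 10 N (the tip of its red pointer over the green band), never ramming the stop to the end of its travel. Finish while still holding it pressed there, and leave the vial, the metal weight and the beaker where they stand.

Things in the scene. Friction and masses are not known exactly. Their poses are not given: they have to be found in the camera images.
- controller: grey box, 130 (its x) x 110 (its y) x 45 mm high, fixed to the bench; origin at the centre of its underside; z up. The dial stands on its top, at x = -12 mm, y = 0
- dial (a joint): the black dial on the controller, value in rad: 0 when its pointer points along the controller's +x, growing as it turns clockwise seen from above; turns from -2.36 to 2.36 and stays where it is left (friction about 0.03 N m)
- dial_grip (a point): centre of the top of the dial's grip bar, on the dial's axis, 72 mm above the bench; x along the bar towards the pointer end, z up. The bar is 44 mm long, 12 mm wide and 22 mm high (from 51 to 73 mm above the bench); under it a round skirt of radius 23.5 mm
- dial_pointer (a point): pointer end of the grip bar's top, 22 mm from the dial's axis; a white line on the bar's top runs from the axis to it
- mark: thin aluminium set ring (radius 34 mm, under 5 mm high) round the foot of the dial on the controller's top, fixed, with an orange tab; origin on the dial's axis at the controller's top (45 mm above the bench), its x points to the tab (27 to 41 mm from the axis): the direction that the dial's pointer must take. The pointer starts 0.5 to 1.5 rad counter-clockwise of it
- jig: dark steel plate 240 (its x) x 105 (its y) x 10 mm with a blue spring housing (top 50 mm above the bench) at its +x end, fixed to the bench; origin at the centre of its underside, so its upper face is 10 mm above the origin. White lines 64 mm apart (y = +32 and -32 mm) and a centre line y = 0 run along x in front of the stop. Nothing stands on the plate on the -x side of the stop
- stop (a joint): travel of the sprung stop in m: 0 as it stands free, growing as it is pushed along the jig's +x, 0.020 at its end; spring of 1 N per mm without preload, so 0.010 is 10 N. The tip of a red pointer moves with it along the top of the housing, over a green band that covers 7 to 13 mm of travel
- stop_face (a point): centre of the face of the steel stop (62 mm wide, 36 mm high) that looks to the jig's -x, 15 mm above the plate; moves with the stop; when free it is at x = 40 mm in the jig's frame. x as the jig's
- adapter: black power adapter, a loose box about 51 (its x) x 89 (its y, its length) x 30 mm, about 0.25 kg, lying on the bench; origin at the centre of its underside, z up. Either short end may go to the stop; its sides can be gripped across x
- vial: small vial, 18 mm wide, 44 mm high, upright beside the jig; origin at the centre of its underside; bystander
- weight: metal calibration weight, 22 mm wide, 44 mm high, beside the jig; origin at the centre of its underside; bystander
- beaker: small clear beaker, 52 mm wide, 60 mm high, beside the controller; origin at the centre of its underside; bystander

How it is judged:
By the outcome, as a careful person would: the job done as asked, in the order asked, and still so for the second after the job is handed in, while the arm keeps its last pose, push and grip.
It also fails if it takes over 54 s, if anything falls off the work surface, if the arm or the gripper's body presses on something with over 40 N, if the wrist force passes 120 N, or if a joint passes its speed limit or range.

ROBOT

A 6-joint arm with a two-finger parallel gripper is mounted at the origin on a cart in front of the work surface, level with it; the furniture and walls round the work are solid. World frame = base frame: x ahead of the robot, y to its left, z up, the work surface at z = 0. Lengths are in m, angles in rad, forces in N, time in s.
With the tool pointing down it reaches from about 0.375 to 0.975 m from the base axis. Payload 3.8 kg.
Tool frame: the origin (TCP) lies on the mounting face of the last link; the fingertips stand 166 mm ahead of it and the grasp point (between the pads) lies 147 mm ahead of it (tcp_to_grasp is the z of the grasp point in the tool frame, in m); z points along the fingers, y is the line along which they close (so a half turn about z gives the same grasp; the last joint's range is limited). The gripper opens to 88 mm and grips with 3 to 60 N. Pads are 18 mm wide; open, the fingers measure 123 mm over their backs; the gripper's body (75 mm by 187 mm) begins 45 mm behind the grasp point.
Start: joints at [-0.037, 0.264, 1.604, -0, 1.274, -0.037], TCP at [0.675, -0, 0.405] pointing down, gripper open.
Joint ranges: [-2.63, 2.63], [-0.94, 2.18], [0.31, 2.57], [-1.31, 4.45], [0, 2.66], [-2.55, 2.55]. Speed limits (rad/s): [2.57, 2.57, 3.14, 3.14, 3.14, 3.14].

INTERFACE

Orientations are given as a unit quaternion [w, x, y, z].
In Python, from cell import * gives the robot as it stands. Calls block until the motion is done:
- goto(position, orientation): joint-space move of the TCP to a pose.
- servo_line(position, rotation=None, vel=0.15, threshold=None): straight line of the TCP; rotation=None keeps the orientation; vel is the mean speed in m/s. With threshold (N) it stops when the force on the tool has changed by that much, and returns True; else False.
- move_joints(angles): joint-space move.
- move_gripper(opening, force=None): finger opening in m; force is the grip in N (None keeps the last); returns when the fingers have stopped.
- pause(seconds).
- solve_ik(position, orientation): joint angles nearest the present ones, or None.
- read_camera(name): name is "scene" or "side" or "wrist"; returns the picture (420x560x3 uint8, red, green, blue); there is no depth.
- calibration(name): a dict with "intrinsics" (3x3 intrinsics, pixels), "rvec" (rotation vector, rad) and "tvec" (3), from world to camera coordinates, as OpenCV has them. Camera axes: x right, y down, z forward; pixel columns grow to the right and rows downward; lengths in m; the calibration is good to about 2 mm. A picture is of the moment at which its call begins: read the wrist's pose just before it. calibration takes no time and is no camera call; for the wrist camera it gives the pose at the moment of the call.
A pose or a line that the arm cannot do raises MotionError and nothing moves.
- sign_off(): hands the job in; it is judged then, once.
Readings, each from a call of its own:
- read_clock(): time.
- read_joint_pos(): joint angles.
- read_qvel(): joint speeds.
- read_joint_efforts(): joint torques, N m.
- read_ee_pos(): TCP position.
- read_ee_rot(): TCP orientation.
- read_wrist_force(): force on the tool from outside, world axes, zero at the start.
- read_wrist_torque(): the same for the moment, N m.
- read_opening(): finger opening in m.
- read_grip_force(): force on a finger pad.
Only numpy, scipy, OpenCV 4.12 (cv2) and the standard library are available. Lean on these libraries where they do the work, as an engineer would, in place of code of your own. Each camera call takes 0.05 s, during which the arm holds its last target. There are 200 camera calls.

## Working session

There is one attempt and no reset: what is moved stays moved. The work goes in short steps, each a Python script; the robot and the scene stay as the last script left them, time stands still between calls to the robot, and variables do not carry over. Pictures are saved under pics/ and viewed, at most 10 in all, crops included, and the job is handed in when it is done.

```bash
ls; mkdir -p pics; python3 - <<'E'
from cell import *
import cv2,numpy as np
for n in ("scene","side"):
    im=read_camera(n); cv2.imwrite(f"pics/{n}0.png",im[:,:,::-1]); c=calibration(n)
    R=cv2.Rodrigues(np.array(c["rvec"]))[0]; print(n,np.array(c["intrinsics"]).round(1).tolist(),(-R.T@np.array(c["tvec"]).ravel()).round(3),R[2].round(2))
im=read_camera("wrist"); cv2.imwrite("pics/wrist0.png",im[:,:,::-1]); print(calibration("wrist"),read_ee_rot(),read_clock())
a=[cv2.imread(f"pics/{n}0.png") for n in("scene","side")]
E
```

```text
pics
scene [[444.8, 0.0, 278.3], [0.0, 444.8, 208.2], [0.0, 0.0, 1.0]] [ 0.172 -0.701  1.019] [ 0.29  0.53 -0.8 ]
side [[449.9, 0.0, 281.0], [0.0, 449.9, 206.1], [0.0, 0.0, 1.0]] [0.358 0.87  0.439] [ 0.18 -0.91 -0.37]
{'intrinsics': array([[344.39030768,   0.        , 281.59860835],
       [  0.        , 344.39030768, 205.78307088],
       [  0.        ,   0.        ,   1.        ]]), 'rvec': array([-2.87873333e+00,  4.12030125e-04,  1.46932538e-03]), 'tvec': array([-0.67272608, -0.03539658,  0.38697791])} [-6.47793502e-04  7.07114687e-01  7.07098328e-01 -5.94732168e-04] 0.15
```

View pics/scene0.png

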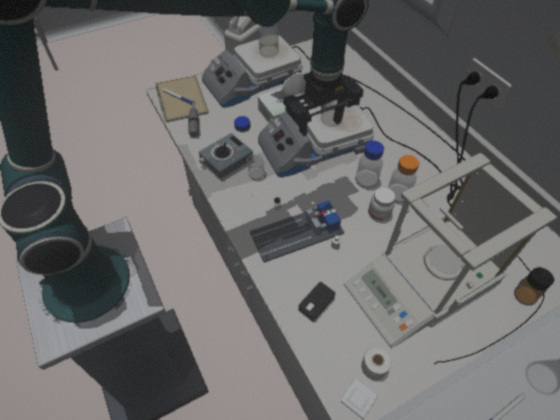

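View pics/side0.png

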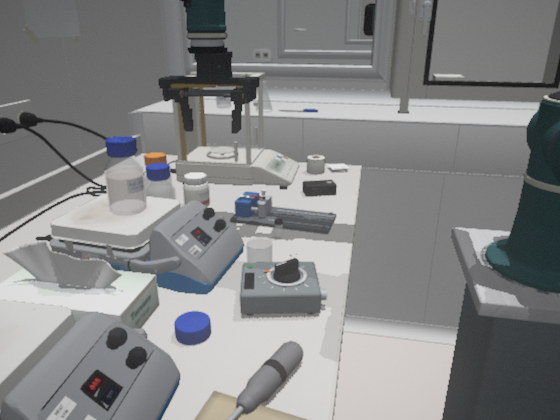

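View pics/wrist0.png

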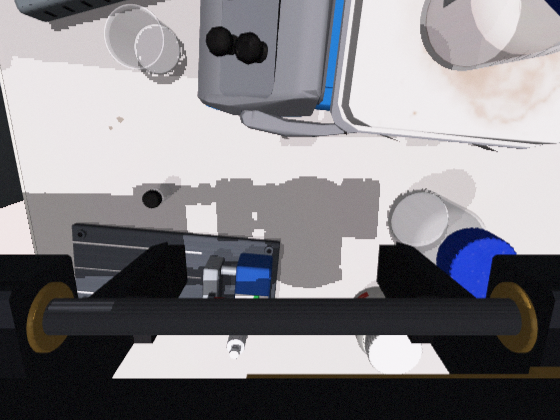

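The scene view shows the controller at about (225,153), the jig at (297,232) with its housing at (326,216), and the adapter at (317,300). The beaker is at (257,165), the weight or vial at (277,200) and (336,241). The wrist view shows the jig's plate from (75,225) to (280,245), the dark weight's top at (152,198) and the vial at (235,350). Next I'll get coarse positions and then take wrist views.

```bash
cat > h.py <<'E'
from cell import *
import cv2, numpy as np
from scipy.spatial.transform import Rotation as Ro
def cast(c,px,z):
    R=cv2.Rodrigues(np.array(c["rvec"]))[0]; C=-R.T@np.array(c["tvec"]).ravel()
    p=cv2.undistortPoints(np.array(px,float).reshape(-1,1,2),np.array(c["intrinsics"]),None).reshape(-1,2)
    d=np.c_[p,np.ones(len(p))]@R
    return C+d*((np.asarray(z)-C[2])/d[:,2])[:,None]
def quat(yaw):
    """tool down, closing line (tool y) along world direction yaw"""
    y=np.array([np.cos(yaw),np.sin(yaw),0]); z=np.array([0,0,-1.]); x=np.cross(y,z)
    return Ro.from_matrix(np.c_[x,y,z]).as_quat(scalar_first=True)
def snap(n,name):
    c=calibration(n); im=read_camera(n)[:,:,::-1].copy(); cv2.imwrite(f"pics/{name}.png",im); np.save(f"pics/{name}.npy",c,allow_pickle=True); return im,c
E
python3 - <<'E'
from h import *
c=calibration("scene")
print(cast(c,[[222,152]],.072).round(3),cast(c,[[200,155],[250,150],[251,243],[317,300],[326,216],[277,200],[336,245],[257,175]],np.array([.045,.045,.01,.03,.05,.044,0.,0])).round(3))
c=calibration("wrist");R=cv2.Rodrigues(c["rvec"])[0];C=-R.T@c["tvec"]
T=Ro.from_quat(read_ee_rot(),scalar_first=True).as_matrix()
print("cam in tool",(T.T@(C-read_ee_pos())).round(4),(R@T).round(3))
print(T.round(2)); print(cast(c,[[280,205],[75,225],[280,245],[152,198],[235,345]],np.array([0,.01,.01,.044,.044])).round(3))
E
```

```text
[[0.471 0.195 0.072]] [[ 0.415  0.24   0.045]
 [ 0.558  0.188  0.045]
 [ 0.42  -0.095  0.01 ]
 [ 0.484 -0.329  0.03 ]
 [ 0.628 -0.137  0.05 ]
 [ 0.539 -0.022  0.044]
 [ 0.623 -0.203  0.   ]
 [ 0.548  0.124  0.   ]]
cam in tool [ 0.0661 -0.0016  0.0215] [[-0.     1.    -0.001]
 [-0.966 -0.001 -0.26 ]
 [-0.26   0.001  0.966]]
[[ 0.  1. -0.]
 [ 1. -0.  0.]
 [ 0. -0. -1.]]
[[ 0.671 -0.036  0.   ]
 [ 0.438 -0.057  0.01 ]
 [ 0.671 -0.081  0.01 ]
 [ 0.542 -0.017  0.044]
 [ 0.62  -0.189  0.044]]
```

```bash
python3 - <<'E'
from h import *
q=quat(0)
ims=[]
for n,p in (("w_ad",(.484,-.395,.36)),("w_jig",(.56,-.17,.38)),("w_dial",(.475,.13,.34))):
    goto(p,q); im,c=snap("wrist",n); ims.append(im[:300])
    print(read_clock(),read_ee_pos().round(4))
cv2.imwrite("pics/m1.png",np.vstack(ims[:2])); 
im=ims[2]; cv2.imwrite("pics/m2.png",cv2.resize(im[20:240,140:430],None,fx=2.7,fy=2.7,interpolation=cv2.INTER_CUBIC))
E
```

```text
1.8167 [ 0.4849 -0.3942  0.3602]
2.8083 [ 0.5599 -0.1709  0.3799]
4.0583 [0.4758 0.1291 0.3404]
```

View pics/m1.png

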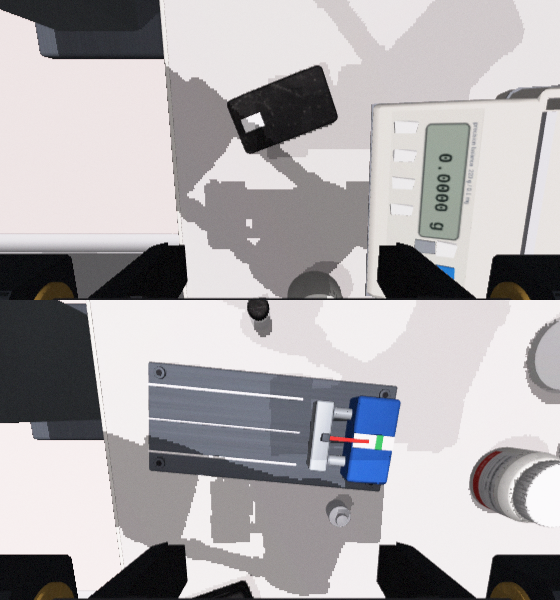

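View pics/m2.png

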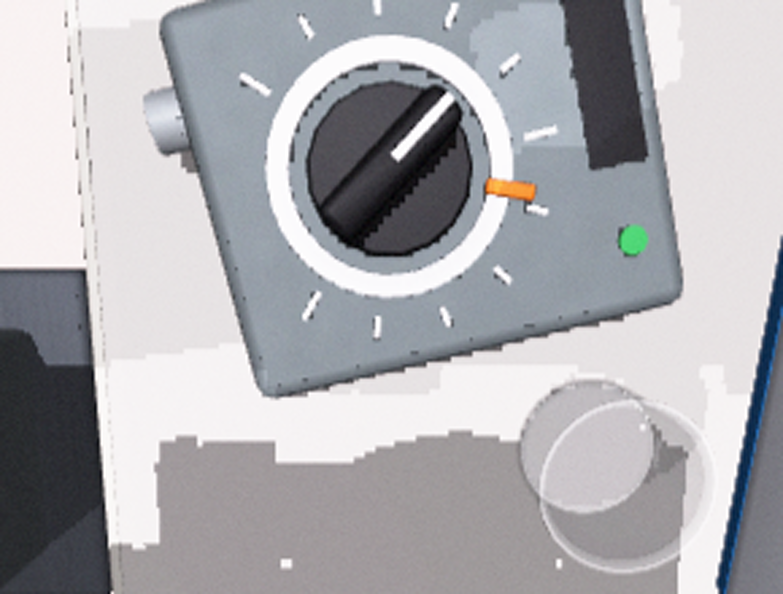

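The adapter (black, white label) spans roughly (228,65) to (338,153) in w_ad. The jig's lines run from (150,385), (150,419) and (150,453) in w_jig, with the red pointer at (330–368,439) and the vial at (339,513). The dial's line goes from (397,157) to (450,97) in the crop, and the orange tab is at (510,189). Now I'll measure these with masks.

```bash
cat > m.py <<'E'
from h import *
L=lambda n:(cv2.imread(f"pics/{n}.png"),np.load(f"pics/{n}.npy",allow_pickle=True).item())
def comps(m,amin=20):
    n,lab,st,ce=cv2.connectedComponentsWithStats(m.astype(np.uint8)*255)
    return [(np.argwhere(lab==i)[:,::-1].astype(np.float32),st[i],ce[i]) for i in range(1,n) if st[i][4]>=amin]
def line(P):
    """PCA of 2-D points: centre, dir angle, ends"""
    c=P.mean(0); d=np.linalg.svd(P-c,full_matrices=False)[2][0]; t=(P-c)@d
    return c,d,t.min(),t.max()
def dial(n,show=True):
    im,c=L(n); hsv=cv2.cvtColor(im,cv2.COLOR_BGR2HSV); H,S,V=cv2.split(hsv)
    o=max(comps((H>8)&(H<22)&(S>150)&(V>150)&(np.arange(420)[:,None]<240)),key=lambda k:k[1][4])
    O=cast(c,o[0],.049)[:,:2]
    w=comps((S<40)&(V>215)&(np.arange(420)[:,None]<240),15)
    tab=O.mean(0); near=[(cast(c,k[0],.049)[:,:2],k) for k in w]
    ring=max((k for k in near if np.abs(np.linalg.norm(k[0].mean(0)-tab)-.034)<.012 and np.ptp(k[0][:,0])>.05),key=lambda k:len(k[0]))[0]
    (cx,cy),r=cv2.minEnclosingCircle((ring*1e3).astype(np.float32)); ctr=np.array([cx,cy])/1e3
    pl=[k for k in near if np.linalg.norm(k[0].mean(0)-ctr)<.022 and len(k[0])<1500 and np.ptp(k[0][:,0])<.04]
    P=cast(c,max(pl,key=lambda k:len(k[0]))[1][0],.073)[:,:2]
    lc,d,a,b=line(P); 
    if d@(lc-ctr)<0: d=-d;a,b=-b,-a
    pa=np.arctan2(d[1],d[0]); to=tab-ctr; ta=np.arctan2(to[1],to[0])
    base=lc+a*d
    if show: print("ring",ctr.round(4),"r",r,"tab dist",np.linalg.norm(to).round(4),"line start",base.round(4),"end",(lc+b*d).round(4),"len",round(b-a,4),"ptr ang",pa.round(3),"from ctr",np.arctan2(*(lc+b*d-ctr)[::-1]).round(3),"tab ang",ta.round(3))
    return ctr,base,pa,ta
E
python3 - <<'E'
from m import *
dial("w_dial")
im,c=L("w_ad"); m=(im.max(2)<75)
for p,s,ce in comps(m,2500):
    if s[0]<200 or s[0]>300 or s[1]>200: continue
    h=cv2.convexHull(p)[:,0]; Q=cast(c,h,.03)[:,:2]
    print("adapter",s); r=cv2.minAreaRect((Q*1e3).astype(np.float32)); print(r); print((cv2.boxPoints(r)).round(1).tolist())
im,c=L("w_jig"); hsv=cv2.cvtColor(im,cv2.COLOR_BGR2HSV); H,S,V=cv2.split(hsv)
for p,s,ce in comps((V>130)&(S<60)&(im.min(2)>130),60):
    if 140<s[0]<330 and 60<ce[1]<170:
        l=cast(c,p,.01)[:,:2]; k=line(l); print("white",s,k[0].round(4),np.arctan2(k[1][1],k[1][0]).round(4),np.r_[k[2],k[3]].round(4))
for z,m in ((.01,(V<110)&(S<120)),(.05,(H>105)&(H<125)&(S>150)&(V>80))):
  for p,s,ce in comps(m,1500):
    if s[0]>130 and s[1]<180:
        r=cv2.minAreaRect((cast(c,cv2.convexHull(p)[:,0],z)[:,:2]*1e3).astype(np.float32)); print(z,s,r,cv2.boxPoints(r).round(0).tolist())
m=((H<8)|(H>172))&(S>150)&(V>120)
for p,s,ce in comps(m,15):
    if s[1]<200: print("red",s,cast(c,[ce],.05).round(4))
E
```

```text
ring [0.4762 0.2169] r 34.012123107910156 tab dist 0.0339 line start [0.4773 0.2182] end [0.4914 0.2324] len 0.0199 ptr ang 0.791 from ctr 0.798 tab ang -0.146
adapter [ 227   66  111   88 5566]
((483.8751220703125, -326.1482238769531), (86.64086151123047, 49.2981071472168), 20.800857543945312)
[[434.6000061035156, -318.5], [452.1000061035156, -364.6000061035156], [533.0999755859375, -333.79998779296875], [515.5999755859375, -287.70001220703125]]
white [ 309  100   36   72 1265] [ 0.5996 -0.1291] -1.5447 [-0.037   0.0324]
0.01 [ 149  152  235   40 2715] ((543.8054809570312, -162.67831420898438), (18.718692779541016, 239.95944213867188), 84.63860321044922) [[423.0, -161.0], [662.0, -183.0], [664.0, -165.0], [425.0, -142.0]]
0.05 [ 354   96   46   40 1555] ((640.5315551757812, -106.7848892211914), (30.870838165283203, 36.91617965698242), 84.70787811279297) [[621.0, -120.0], [657.0, -124.0], [660.0, -93.0], [624.0, -90.0]]
red [330 136  39   7 141] [[ 0.6165 -0.1269  0.05  ]]
```

```bash
python3 - <<'E'
from m import *
im,c=L("w_jig"); g=im.min(2)>150; g[:, :156]=0
for p,s,ce in comps(g,40):
    if 150<s[0]<330 and 60<ce[1]<170 and s[2]>20:
        l=cast(c,p,.01 if s[2]>60 else .043)[:,:2]; k=line(l); print("white",s,k[0].round(4),np.arctan2(k[1][1],k[1][0]).round(4),(k[0]+k[1]*k[2]).round(4),(k[0]+k[1]*k[3]).round(4))
        if s[2]<60:
            E=np.array([[p[p[:,1]==r,0].min(),r] for r in np.unique(p[:,1])])[6:-6]; e=cast(c,E,.043)[:,:2]; k=line(e); print(k[0],np.arctan2(k[1][1],k[1][0]),np.abs((e-k[0])@[k[1][1],-k[1][0]]).max(), "ends",cast(c,E[[0,-1]],.043))
# plate left edge: first dark pixel per row
m=(im.max(2)<140); 
E=[]
for r in range(72,162,4):
    x=np.flatnonzero(m[r,135:170]); 
    if len(x): E.append([135+x[0],r])
print([tuple(map(int,e)) for e in E]); e=cast(c,E,.01)[:,:2]; print(e[[0,-1]].round(4),np.median(e[:,0]))
for r in (80,140): print(im[r,140:165].max(1))
E
```

```text
white [  156     0   404   298 62583] [ 0.6822 -0.1145] -0.4757 [0.4508 0.0047] [ 0.8798 -0.2162]
white [156  83 147  18 494] [ 0.5067 -0.0844] -0.0937 [ 0.4385 -0.0779] [ 0.5785 -0.0911]
white [ 309  101   25   70 1073] [ 0.594 -0.124] -1.6665 [ 0.5968 -0.0941] [ 0.591  -0.1552]
[ 0.58718808 -0.12409777] 1.4723754834423592 0.0005396160888096339 ends [[ 0.58978238 -0.0992734   0.043     ]
 [ 0.58470872 -0.14962022  0.043     ]]
white [156 118 144  16 330] [ 0.505  -0.1163] -0.0927 [ 0.4354 -0.1098] [ 0.5758 -0.1229]
white [156 151 141  15 340] [ 0.5137 -0.1491] -0.0958 [ 0.4325 -0.1413] [ 0.5732 -0.1548]
[(149, 72), (149, 76), (149, 80), (149, 88), (149, 92), (149, 96), (149, 100), (149, 104), (149, 108), (149, 112), (149, 116), (149, 120), (149, 124), (149, 128), (149, 132), (148, 136), (148, 140), (149, 144), (149, 148), (149, 152), (149, 156), (149, 160)]
[[ 0.4329 -0.0669]
 [ 0.4245 -0.1503]] 0.42863810940825486
[243 243 244 244 244 243 243 244 188 131 127 131 133 128 133 132 136 134
 132 133 133 137 130 135 136]
[243 243 243 243 234 168 154 156 113  61  69  68  61  65  63  64  67  65
  63  64  66  65  62  63  64]
```

Everything agrees with the given sizes:
- **Ring:** radius 34 mm, tab at 33.9 mm.
- **Jig:** stop face 159 mm from the plate's end, lines 32 mm apart, yaw −0.0945.
- **Dial:** needs about −0.94 rad.

Turning the dial now.

```bash
python3 - <<'E'
from h import *
c=np.array([.4765,.2172]); a0,a1=.795,-.146; zg=.0745+.147
P=lambda z:[*c,z]
print([solve_ik(P(zg),quat(a+np.pi/2)).round(2).tolist() for a in (a0,a1)])
goto(P(zg+.06),quat(a0+np.pi/2)); move_gripper(.034,15)
hit=servo_line(P(zg),vel=.1,threshold=8); print("hit",hit,read_ee_pos().round(4))
if not hit:
    move_gripper(.0,15); print("open",read_opening(),read_grip_force(),read_wrist_force().round(1))
    for a in np.linspace(a0,a1,5)[1:]:
        goto(P(zg),quat(a+np.pi/2)); print(read_wrist_force().round(1),read_wrist_torque().round(2),read_ee_pos().round(4))
    print(read_clock(), read_opening())
E
```

```text
[[0.38, 0.17, 2.09, -0.0, 0.88, -1.99], [0.38, 0.17, 2.09, -0.0, 0.88, -1.04]]
hit False [0.4768 0.2173 0.2217]
open 0.011791290174985546 14.998788982629776 [ 1.  -1.   2.5]
[ 1.5 -1.2  4.1] [-0.19 -0.12 -0.03] [0.477  0.2172 0.2222]
[ 0.2 -1.3  5.2] [-0.13 -0.13  0.01] [0.4769 0.2173 0.2222]
[ 0.2 -1.2  5. ] [-0.07 -0.17 -0.07] [0.4769 0.2174 0.2222]
[ 0.8 -0.   5.2] [-0.04 -0.15 -0.01] [0.4769 0.2175 0.2221]
9.4083 0.011679069356419774
```

```bash
python3 - <<'E'
from m import *
move_gripper(.034); p=read_ee_pos(); servo_line([p[0],p[1],p[2]+.06],vel=.15)
goto((.475,.13,.34),quat(0)); pause(.2); snap("wrist","w_dial2"); print(read_clock())
dial("w_dial2")
cv2.imwrite("pics/m3.png",cv2.resize(cv2.imread("pics/w_dial2.png")[20:240,140:430],None,fx=2.5,fy=2.5))
E
```

```text
11.8667
ring [0.4762 0.2169] r 34.011322021484375 tab dist 0.0338 line start [0.478  0.2168] end [0.4972 0.214 ] len 0.0194 ptr ang -0.148 from ctr -0.139 tab ang -0.146
```

View pics/m3.png

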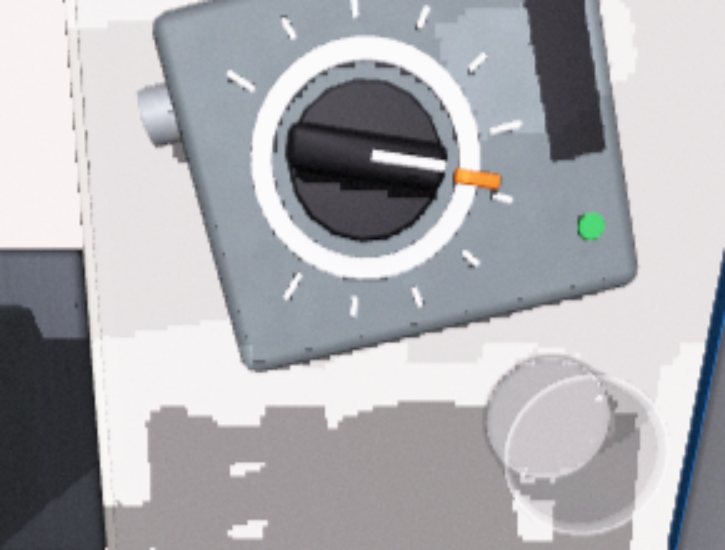

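The white line (372–445, 155–165) points at the orange tab (478,180), at −0.148 against −0.146 rad. The beaker hasn't moved. Next, the adapter: grasp it, lift it and lay it on the plate.

```bash
cat >> h.py <<'E'
psi=-.0945; u=np.array([np.cos(psi),np.sin(psi)]); nn=np.array([-u[1],u[0]])
J=np.array([.5474,-.1203])
def jp(x,y,z): return [*(J+x*u+y*nn),z]
QJ=quat(psi-np.pi/2)
E
python3 - <<'E'
from h import *
c=[.4839,-.3261]; q=quat(.363-np.pi/2); zg=.024+.147
print(solve_ik([*c,zg],q).round(2),solve_ik(jp(-.02,0,.19),QJ).round(2))
move_gripper(.086); goto([*c,zg+.07],q)
hit=servo_line([*c,zg],vel=.12,threshold=8); print("hit",hit,read_ee_pos().round(4))
if not hit:
    move_gripper(0,40); print("open",read_opening(),read_grip_force(),read_wrist_force().round(1))
    servo_line([*c,zg+.10],vel=.15); print(read_wrist_force().round(1))
    goto(jp(-.02,0,zg+.07),QJ); 
    servo_line(jp(-.02,0,zg+.025),vel=.12)
    print(read_clock(),read_ee_pos().round(4),read_opening())
    hit=servo_line(jp(-.02,0,zg+.004),vel=.03,threshold=4); print(hit,read_ee_pos().round(4),read_wrist_force().round(1),read_clock())
E
```

```text
[-0.64  0.34  1.98 -0.    0.82  0.57] [-0.27  0.24  2.07 -0.    0.83  1.4 ]
hit False [ 0.4843 -0.3261  0.1713]
open 0.04989147388238373 40.0000286847353 [-1.   0.3  1.4]
[-1.5 -0.4 -2.2]
18.0333 [ 0.5275 -0.1192  0.1959] 0.049869962626219295
True [ 0.5277 -0.1184  0.1811] [0.1 0.1 3.9] 18.5667
```

```bash
python3 - <<'E'
from m import *
move_gripper(.07); print(read_ee_pos().round(4),read_wrist_force().round(1))
p=read_ee_pos(); servo_line([p[0],p[1],p[2]+.16],vel=.2); goto(jp(-.06,0,.34),QJ); pause(.2); im,c=snap("wrist","w_place"); print(read_clock())
cv2.imwrite("pics/m4.png",im)
for p,s,ce in comps(im.max(2)<60,1500):
    Q=cast(c,cv2.convexHull(p)[:,0],.04)[:,:2]; r=cv2.minAreaRect((Q*1e3).astype(np.float32)); b=cv2.boxPoints(r)/1e3-J
    if np.linalg.norm(np.array(r[0])/1e3-J)<.1: print(s,r,"in jig mm",(np.c_[b@u,b@nn]*1e3).round(1).tolist())
E
```

```text
[ 0.5267 -0.1182  0.18  ] [ 0.3 -0.9  0.3]
20.5333
[ 247   88   70  112 6776] ((527.8901977539062, -118.57269287109375), (54.68482208251953, 87.46227264404297), 84.73075103759766) in jig mm [[-63.2, -27.6], [24.2, -27.4], [24.1, 27.3], [-63.4, 27.1]]
```

View pics/m4.png

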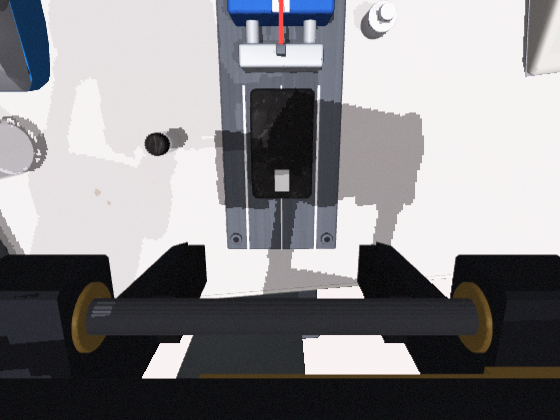

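The adapter (250–315, 88–198) lies centred and parallel between the lines, in front of the stop. The vial (382,18) and weight (157,144) haven't moved. Now regrip and push.

```bash
python3 - <<'E'
from m import *
goto(jp(-.02,0,.26),QJ); hit=servo_line(jp(-.02,0,.1815),vel=.12,threshold=8); print(hit,read_ee_pos().round(4))
move_gripper(0,45); f0=read_wrist_force(); print(read_opening(),f0.round(2))
for x in (-.010,-.0065,-.003,0,.0025,.004):
    servo_line(jp(x,0,.1815),vel=.03); pause(.15); f=read_wrist_force()-f0; p=read_ee_pos(); print(x,(p[:2]-J)@u*1e3,(p[:2]-J)@nn*1e3,"F along",f[:2]@u,f.round(2))
    if -(f[:2]@u)>9.5: break
im,c=snap("wrist","w_push"); s,_=snap("scene","s_push"); print(read_clock())
cv2.imwrite("pics/m5.png",np.vstack([im[:300],cv2.resize(s[170:280,230:370],(560,440))[:300]]))
E
```

```text
False [ 0.5281 -0.1186  0.1825]
0.04943105605086745 [ 0.78 -1.68  4.17]
-0.01 -10.247023274094772 -0.05963248650435058 F along -5.160470440885414 [-4.99  2.07  4.5 ]
-0.0065 -6.933053501550057 -0.050209896772372906 F along -5.942635412286479 [-5.86  1.19  5.23]
-0.003 -3.656925854444841 -0.027836432996861282 F along -6.683867667181047 [-6.46  2.73  6.13]
0 -1.474051046396723 -0.04779714159492553 F along -10.39898090907491 [-10.15   3.09  10.1 ]
24.1917
```

View pics/m5.png

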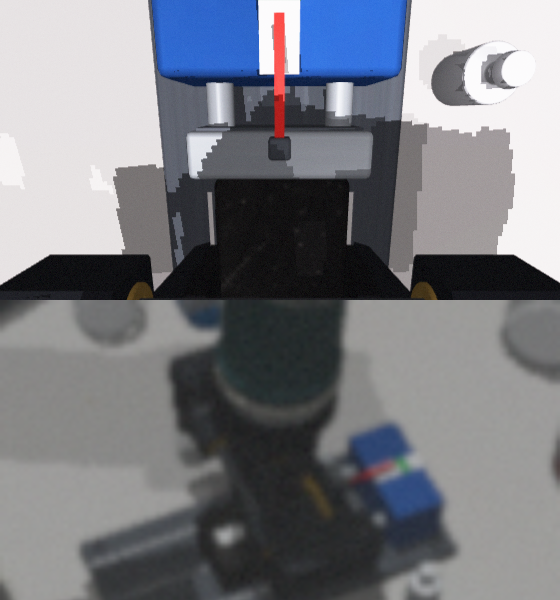

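The wrist view shows the adapter's end on the stop's face, square to it, with the red tip at about (279,12). The scene crop shows the tip still short of the green band. The downward load is adding friction, so I'll ease it and continue, measuring the tip's travel.

```bash
cat >> m.py <<'E'
def tip(n,z=.052):
    im,c=L(n); H,S,V=cv2.split(cv2.cvtColor(im,cv2.COLOR_BGR2HSV)); red=((H<8)|(H>172))&(S>120)&(V>90)
    best=[]
    for p,s,ce in comps(red,6):
        Q=cast(c,p,z)[:,:2]-J; t=np.c_[Q@u,Q@nn]
        if abs(t[:,1].mean())<.012 and -.0<t[:,0].mean()<.14: best.append(t)
    t=np.vstack(best); 
    g=(H>45)&(H<85)&(S>100)&(V>70); gg=[cast(c,p,.051)[:,:2]-J for p,s,ce in comps(g,5)]
    gg=[(a@u)*1e3 for a in gg if abs((a@nn).mean())<.025 and .04<(a@u).mean()<.14]
    return (t[:,0].max()*1e3).round(1),[(a.min().round(1),a.max().round(1)) for a in gg]
E
python3 - <<'E'
from m import *
for n in("w_jig","w_place","w_push","s_push"):
    try: print(n,tip(n))
    except Exception as e: print(n,e)
f0=np.array([.78,-1.68,4.17])
def rep(t):
    f=read_wrist_force()-f0; p=read_ee_pos(); print(t,((p[:2]-J)@u*1e3).round(2),p[2].round(4),"F",(f[:2]@u).round(2),f.round(2))
rep("now"); servo_line(jp(0,0,.1825),vel=.02); pause(.15); rep("z.1825")
servo_line(jp(.003,0,.1828),vel=.02); pause(.15); rep("x3")
snap("wrist","w_p2"); snap("scene","s_p2"); print(tip("w_p2"),tip("s_p2"),read_clock())
E
```

```text
w_jig (np.float64(87.5), [(np.float64(94.5), np.float64(100.2))])
w_place (np.float64(80.9), [])
w_push (np.float64(90.4), [])
s_push need at least one array to concatenate
now -1.47 0.1822 F -9.9 [-9.7   2.5   9.08]
z.1825 -1.39 0.1823 F -8.27 [-8.19  1.22  3.36]
x3 1.06 0.1823 F -9.73 [-9.61  1.66  3.77]Traceback (most recent call last):
  File "<stdin>", line 10, in <module>
  File "m.py", line 32, in tip
    t=np.vstack(best);
    return _nx.concatenate(arrs, 0, dtype=dtype, casting=casting)
           ~~~~~~~~~~~~~~~^^^^^^^^^^^^^^^^^^^^^^^^^^^^^^^^^^^^^^^
ValueError: need at least one array to concatenate
```

```bash
python3 - <<'E'
from m import *
f0=np.array([.78,-1.68,4.17])
def rep(t):
    f=read_wrist_force()-f0; p=read_ee_pos(); x=(p[:2]-J)@u*1e3; print(t,x.round(2),p[2].round(4),"F",(f[:2]@u).round(2),f.round(2)); return x
x=rep("now"); cmd=.003
for i in range(6):
    if x>5.3: break
    cmd+=min(.002,(5.6-x)/1e3); servo_line(jp(cmd,0,.1828),vel=.02); pause(.15); x=rep(cmd)
im,c=snap("wrist","w_p3"); s,_=snap("scene","s_p3"); d,_=snap("side","d_p3"); print(read_clock(),read_opening())
cv2.imwrite("pics/m6.png",np.vstack([im[:300],np.hstack([cv2.resize(s[200:245,300:350],(310,279)),cv2.resize(d[185:230,225:265],(250,279))])]))
# stop face lower... adapter/stop edge from wrist view
for n in("w_push","w_p2","w_p3"):
    try: print(n,tip(n))
    except Exception as e: print(n,"none")
E
```

```text
now 1.08 0.1823 F -10.03 [-9.95  1.4   2.73]
0.005 2.39 0.1823 F -12.17 [-12.11   1.18   6.49]
0.007 3.87 0.1822 F -14.61 [-14.51   1.75   8.85]
0.008726396317242239 5.1 0.1822 F -16.41 [-16.38   1.09  11.77]
0.009230343029964835 5.26 0.1822 F -18.74 [-18.66   1.72  13.02]
0.009571485300812279 5.38 0.1822 F -20.32 [-20.28   1.37  13.22]
27.2917 0.04970975721056315
w_push (np.float64(90.4), [])
w_p2 (np.float64(92.8), [(np.float64(94.3), np.float64(96.3))])
w_p3 (np.float64(95.7), [(np.float64(94.2), np.float64(99.5))])
```

View pics/m6.png

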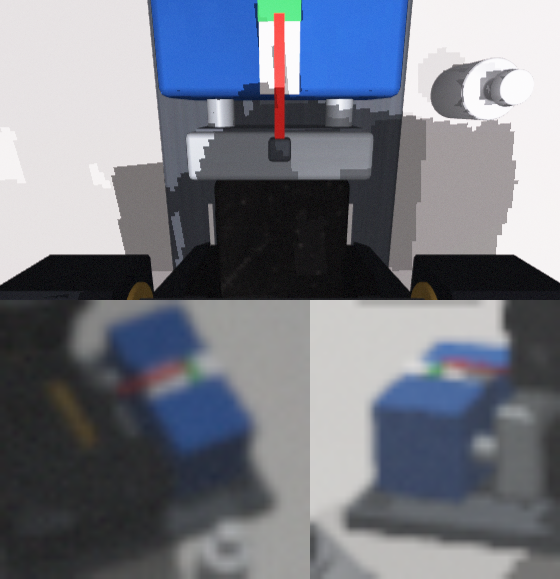

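The red tip (279,15) is just inside the green band, at 8.2 mm of travel. The adapter is square on the stop. I'll increase the grip and unload the downward force so the push is clean, aiming for 10 mm.

```bash
python3 - <<'E'
from m import *
f0=np.array([.78,-1.68,4.17])
def rep(t,n):
    f=read_wrist_force()-f0; p=read_ee_pos(); x=(p[:2]-J)@u*1e3; snap("wrist",n); tr=tip(n)[0]-87.5; print(t,x.round(2),p[2].round(4),"F",(f[:2]@u).round(2),f.round(2),"travel",tr); return f[2],tr
move_gripper(0,60); cmd=.00957; z=.1828
fz,tr=rep("grip60","r0")
for i in range(1,14):
    dz=.0006 if fz>2 else 0; dx=min(.001,max(0,(9.8-tr)/1e3)) if fz<6 else 0
    if not dz and dx<.0003: break
    z+=dz; cmd+=dx; servo_line(jp(cmd,0,z),vel=.02); pause(.15); fz,tr=rep((round(cmd,5),round(z,4)),f"r{i}")
    if tr>11: break
print(read_clock(),read_opening())
E
```

```text
grip60 5.39 0.1822 F -18.51 [-18.35   2.6   14.46] travel 8.5
(0.00957, 0.1834) 5.78 0.1822 F -15.85 [-15.75   1.83   7.21] travel 9.099999999999994
(0.00957, 0.184) 5.85 0.1822 F -13.4 [-13.41   0.49   2.86] travel 9.200000000000003
(np.float64(0.01017), 0.1846) 6.35 0.1824 F -12.77 [-12.76   0.74   0.17] travel 9.700000000000003
28.9083 0.04926540631529728
```

```bash
python3 - <<'E'
from m import *
pause(1); im,c=snap("wrist","fin"); print(tip("fin"),read_wrist_force().round(1),read_wrist_torque().round(2),read_clock())
m=im.max(2)<60; m[:178]=0
for r in (190,210,230):  # adapter side edges on its top
    x=np.flatnonzero(m[r,180:380])+180; Q=cast(c,[[x.min(),r],[x.max(),r]],.04)[:,:2]-J; print((Q@u).round(4),(Q@nn).round(4))
cv2.imwrite("pics/m7.png",im[:300])
E
```

```text
(np.float64(97.2), [(np.float64(94.1), np.float64(100.0))]) [-11.2  -1.7   3.8] [-0.1   1.61 -0.01] 29.9583
[0.0433 0.0433] [ 0.0358 -0.0354]
[0.0358 0.0358] [ 0.0364 -0.036 ]
[0.0281 0.0281] [ 0.0359 -0.0366]
```

View pics/m7.png

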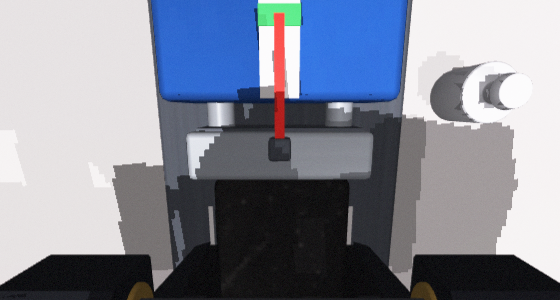

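The red tip (279,14) sits mid-band on the green (rows 3–25). The adapter (215–350) is centred and square on the stop, and the vial stands where it was. The push is steady.

```bash
python3 -c "
from cell import *
print(sign_off())"
```

```text
the job is handed in; nothing more can be done
None
```

The dial's pointer lies at the orange tab, and the adapter is held flat, centred and square against the stop at about 9.7 mm of travel (about 10 N), tip over the green band; vial, weight and beaker were not touched, and the job was handed in at about 30 s.

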